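# Shut the flip-top photograph box and slide it home in the rack

### The job

One of the three archive boxes in the bench rack has been left half pulled out with its flip-top lid standing up. Grasping nothing, with the fingertips push its lid over and down until it is fully shut, and push the box back along its bay until it stops against the back plate. Do not pick the box up or shove it with the arm, and leave the two shut boxes, the stamp, the magnifier and the bound volume where they are.

Things in the scene. Friction and masses are not known exactly. Their poses are not given: they have to be found in the camera images.
- box: the open brown card photograph box, 305 long (its x), 124 wide (y), 132 high without lid, about 0.9 kg, full of upright prints to some 20 below the rim; loose on the bench. Origin: bottom middle of its front end, which faces the robot's side; x points into the rack along the box, z up. It takes about 3 to 12 N to slide.
- lid (a joint): the box's lid, rad: 0 = shut, 1.57 = upright, 1.95 = limit; starts at 1.3 to 1.85. It hinges on the box's top left long edge (+y side). To shut it, push its outer face (then on the left, +y) over to the right (-y) and down. Stiff hinge: it stays where it is left and needs 0.5 to 1.5 N near the free edge all the way down.
- hinge_front (a point): front end of the lid's hinge line, on the box's top left long edge (box frame x 0, y +62, z 132); axes as the box's. The hinge line runs along the box's x from here for 305.
- lid_corner (a point): front corner of the lid's long free edge on its outer face, 127 from the hinge line. The lid is a panel 4 thick, 311 long (box x), with lips 24 deep and 3 thick that hang outside the box's front, back and right side when shut; its top is then 136 above the bench.
- bay_mouth (a point): middle of the mouth of this box's own grey steel bay, on the bench between the front ends of its side plates; fixed; x points straight into the bay. Side plates 285 long, 134 apart inside; they and the back plate are 95 high, 3 thick; no floor. With the box home against the back plate its front end stands 20 out of the mouth (box at x = -20 here).
- box_b: a shut box of the same size (136 high, lid included) standing home in another bay of the same rack; origin bottom middle of its front end. The bays are 142 apart side by side; the open box may be in any of the three. To be left alone
- box_c: another shut box, the same, in the remaining bay; to be left alone
- stamp: wooden hand stamp, upright, 38 across, 87 tall, standing on the bench in front of a shut box; origin centre of underside; to be left alone
- loupe: round stand magnifier, 48 across, 40 tall, on the bench in front of the other shut box; origin centre of underside; to be left alone
- volume: bound volume lying flat, 240 by 170 by 34, on the left of the bench; origin centre of underside; to be left alone

How it is judged:
By the outcome, as a careful person would: the job done as asked, in the order asked, and still so for the second after the job is handed in, with the robot touching nothing.
It also fails if it takes over 51 s, if anything falls off the work surface, if the arm or the gripper's body presses on something with over 40 N, if the wrist force passes 120 N, or if a joint passes its speed limit or range.

### The arm

A 6-joint arm with a two-finger parallel gripper is mounted at the origin on the work surface. World frame = base frame: x ahead of the robot, y to its left, z up, the work surface at z = 0. Lengths are in m, angles in degrees, forces in N, time in s.
With the tool pointing down it reaches from about 0.4 to 0.825 m from the base axis. Payload 7 kg.
Tool frame: the origin (TCP) lies on the centre line of the jaws, within the pads' length; the fingertips stand 8 mm ahead of it and the grasp point (between the pads) lies 11 mm behind it; z points along the fingers, y is the line along which they close (so a half turn about z gives the same grasp; the last joint's range is limited). The gripper opens to 88 mm and grips with 3 to 60 N. Pads are 19 mm wide; open, the fingers measure 130 mm over their backs; the gripper's body (78 mm by 193 mm) begins 47 mm behind the grasp point.
Start: joints at [-54.941, 20.546, 0.682, 0, -70.136, -16.507], TCP at [0.215, -0.64, 0.235] pointing down, gripper open.
Joint ranges: [-176.03, 176.03], [-82.01, 121.73], [-58.28, 71.71], [-173.87, 95.51], [-174.79, -0.11], [-173.66, 173.66]. Speed limits (degrees/s): [136.94, 136.94, 172.46, 180, 180, 180].

### API

Orientations are given as [roll, pitch, yaw] about the fixed x, y, z axes, in that order (R = Rz(yaw) Ry(pitch) Rx(roll)).
In Python, from plant import ctrl, vision gives the robot as it stands. The module is installed in compiled form; this text tells all that it offers.
- The arm moves only by the tool move_arm, never from a script. Its argument "moves" is one flat list of numbers, 7 for each row, row after row: the finger opening in cm, from 0 to 8.76, then the shift along the tool's x, y, z in cm, then the turn, a rotation vector about the tool's x, y, z in rad. A call has 1 to 8 rows; each row shifts and turns the commanded pose from where the row before left it, along the tool's axes as they then stand; what a row does not reach is not made up. A row lasts 1/10 s, in which the tool goes at most 50 mm and 8.59 degrees, less where a joint would pass 70% of its speed; a pose out of reach is approached as far as the arm can. A call with a gripper value outside its range is refused whole. The fingers move at their own pace and stop on an object; the grip force is fixed at half the most. Time passes only in rows, so rows that do not move let the fingers close. It gives the time, the measured TCP pose, the force, the opening and the grip force at its end, in the units of the state.
- ctrl.get_obs(): the state, without advancing time (a new reading comes with each control period).
- vision.snapshot(name): name is "scene" or "top" or "wrist"; returns (picture, depth): 384x512x3 uint8, red, green, blue; 384x512 float32, m along the optical axis (not along the pixel's ray), 0 where there is no reading.
- vision.camera_model(name): a dict with "vertical_fov" (degrees; the focal length in pixels is half the picture's height over the tangent of half this angle, whatever the lens; pixels are square), "cx", "cy" (the principal point, pixels), "cam_to_world" (4x4, takes a point from camera to world coordinates). Camera axes: x right, y down, z forward; pixel columns grow to the right and rows downward; lengths in m; the calibration is good to about 2 mm. A picture is of the moment at which its call begins: read the wrist's pose just before it. camera_model takes no time and is no camera call; for the wrist camera it gives the pose at the moment of the call.
- ctrl.close_job(): hands the job in; it is judged then, once.
The state is a dict: "clock": time; "joint_pos": joint angles; "qvel": joint speeds; "tau": joint torques, N m; "tool_pos": TCP position; "orientation": TCP orientation; "force": force on the tool from outside, world axes, zero at the start; "moment": the same for the moment, N m; "opening": finger opening in m; "gripper_force": force on a finger pad.
Only numpy, scipy, OpenCV 4.12 (cv2) and the standard library are available. Lean on these libraries where they do the work, as an engineer would, in place of code of your own. Each camera call takes 0.05 s, during which the arm holds its last target. There are 200 camera calls.

## Working session

There is one attempt and no reset: what is moved stays moved. The work goes in short steps, Python scripts to look and compute and a tool call to move; the robot and the scene stay as the last step left them, time stands still between calls to the robot, and variables do not carry over. Pictures are saved under pics/ and viewed, at most 10 in all, crops included, and the job is handed in when it is done.

Besides the shell and the picture viewer there is one more tool, called after "Request:" as name(argument=value, ...) on one line, values as JSON. move_arm: Moves the arm, as the interface text tells. Its arguments: {"type":"object","properties":{"moves":{"type":"array"}},"required":["moves"]}

```bash
mkdir -p pics; cat > h.py <<'E'
from plant import ctrl, vision
import numpy as np, cv2
def snap(n,f=None):
    m=vision.camera_model(n); p,d=vision.snapshot(n)
    if f: cv2.imwrite('pics/'+f,p[:,:,::-1])
    H,W=d.shape; fl=H/2/np.tan(np.radians(m['vertical_fov'])/2)
    v,u=np.mgrid[:H,:W]
    P=np.stack([(u-m['cx'])/fl*d,(v-m['cy'])/fl*d,d],-1)
    T=np.array(m['cam_to_world']); X=P@T[:3,:3].T+T[:3,3]
    X[d==0]=np.nan
    return p,d,X
E
python3 - <<'E'
from h import *
for n in('scene','top'):
    p,d,X=snap(n,n+'1.png'); np.save(n+'.npy',X); print(n,np.round(vision.camera_model(n)['cam_to_world'],2))
o=ctrl.get_obs();print(o)
E
```

```text
scene [[ 1.    0.03 -0.02  0.54]
 [ 0.03 -0.92  0.39 -0.25]
 [-0.01 -0.39 -0.92  1.05]
 [ 0.    0.    0.    1.  ]]
top [[ 0.03 -0.99  0.14  0.39]
 [-1.   -0.03  0.    0.14]
 [-0.   -0.14 -0.99  1.11]
 [ 0.    0.    0.    1.  ]]
{'clock': 0.1, 'joint_pos': array([-5.49409173e+01,  2.05878535e+01,  6.40127175e-01, -1.81157654e-02,
       -7.01354958e+01, -1.65070751e+01]), 'qvel': array([ 0.08339242, -0.15162382,  0.07789803,  0.1580663 ,  0.07268218,
       -0.08320881]), 'tau': array([-8.71877110e-04, -5.84163952e+01,  2.93753922e+01,  7.01546296e+00,
        1.01958291e-02, -6.66019355e-05]), 'tool_pos': array([ 0.21461206, -0.63953605,  0.23371766]), 'orientation': array([ 1.79915369e+02, -7.31942685e-03, -1.61454155e+02]), 'force': array([-0.1512331 , -0.20839076, -0.26723242]), 'moment': array([-0.04649347, -0.03203904, -0.00541077]), 'gripper_force': 0.0, 'opening': 0.08765795139726835}
```

View pics/scene1.png

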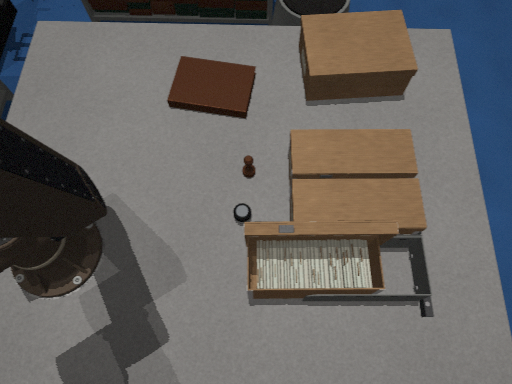

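View pics/top1.png

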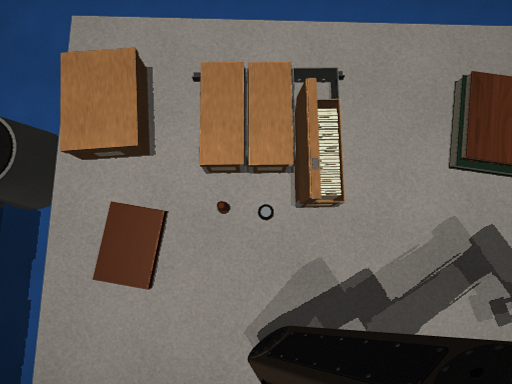

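The open box is in the right-hand (-y) bay, with its lid standing on its left side next to a shut box. In the scene view the box spans about cols 247-383, rows 222-298. In the top view it spans cols 296-343, rows 78-206.

```bash
python3 - <<'E'
import numpy as np
for n,pts in (('top',[(298,204),(341,201),(339,102),(307,82),(314,82),(311,195),(318,195),(301,195),(315,90),(203,160),(243,162),(250,162),(290,164),(291,66),(250,66),(300,72),(335,72),(342,76),(266,212),(223,207),(100,275)]),('scene',[(250,233),(390,232),(250,225),(390,225),(250,296),(383,290),(383,240),(250,240),(430,300),(425,240),(330,299),(296,226),(242,212),(249,160)])):
    X=np.load(n+'.npy'); print(n)
    for u,v in pts: print((u,v),np.round(X[v,u],3))
X=np.load('top.npy')
for lo,hi,l in((.125,.145,'rim/lids'),(.2,.3,'lid up'),(.08,.1,'plates')):
    m=(X[...,2]>lo)&(X[...,2]<hi)&(X[...,0]>.35)&(X[...,0]<.95)&(X[...,1]<.3)&(X[...,1]>-.3)
    q=X[m]; print(l,m.sum(), np.round(np.percentile(q,[0,2,50,98,100],axis=0),3).tolist())
E
```

```text
top
(298, 204) [0.504 0.02  0.078]
(341, 201) [ 0.51  -0.095  0.128]
(339, 102) [ 0.801 -0.091  0.13 ]
(307, 82) [0.8   0.021 0.257]
(314, 82) [0.799 0.003 0.26 ]
(311, 195) [0.506 0.01  0.259]
(318, 195) [ 0.507 -0.008  0.256]
(301, 195) [0.52  0.021 0.157]
(315, 90) [0.778 0.001 0.258]
(203, 160) [0.616 0.298 0.135]
(243, 162) [0.613 0.184 0.136]
(250, 162) [0.613 0.164 0.137]
(290, 164) [0.611 0.051 0.136]
(291, 66) [0.978 0.039 0.003]
(250, 66) [0.904 0.173 0.135]
(300, 72) [0.921 0.017 0.072]
(335, 72) [ 0.925 -0.094  0.07 ]
(342, 76) [ 0.933 -0.126  0.029]
(266, 212) [0.481 0.113 0.039]
(223, 207) [0.488 0.241 0.083]
(100, 275) [0.279 0.607 0.034]
scene
(250, 233) [ 0.515 -0.009  0.257]
(390, 232) [0.797 0.002 0.258]
(250, 225) [0.514 0.007 0.259]
(390, 225) [0.799 0.017 0.257]
(250, 296) [ 0.515 -0.103  0.044]
(383, 290) [ 0.814 -0.091  0.12 ]
(383, 240) [0.811 0.012 0.163]
(250, 240) [0.511 0.019 0.106]
(430, 300) [ 0.965 -0.092  0.001]
(425, 240) [0.972 0.063 0.   ]
(330, 299) [ 0.709 -0.102  0.033]
(296, 226) [0.608 0.008 0.26 ]
(242, 212) [0.486 0.112 0.041]
(249, 160) [0.5   0.243 0.085]
rim/lids 8907 [[0.499, -0.104, 0.125], [0.605, -0.089, 0.13], [0.75, 0.161, 0.136], [0.911, 0.295, 0.14], [0.922, 0.3, 0.145]]
lid up 1948 [[0.499, -0.015, 0.2], [0.501, -0.011, 0.204], [0.648, 0.011, 0.257], [0.804, 0.027, 0.26], [0.812, 0.03, 0.263]]
plates 983 [[0.483, -0.104, 0.08], [0.494, -0.099, 0.081], [0.774, 0.036, 0.092], [0.927, 0.253, 0.099], [0.931, 0.298, 0.1]]
```

```bash
python3 - <<'E'
import numpy as np
X=np.load('top.npy').reshape(-1,3); S=np.load('scene.npy').reshape(-1,3)
def sel(A,x0,x1,y0,y1,z0,z1):
    m=(A[:,0]>x0)&(A[:,0]<x1)&(A[:,1]>y0)&(A[:,1]<y1)&(A[:,2]>z0)&(A[:,2]<z1); return A[m]
q=sel(X,.52,.79,.0,.035,.155,.245)
for _ in range(3):
    c,*_r=np.linalg.lstsq(np.c_[q[:,0]-.65,q[:,2]-.132,np.ones(len(q))],q[:,1],rcond=None)
    r=q[:,1]-np.c_[q[:,0]-.65,q[:,2]-.132,np.ones(len(q))]@c; q=q[abs(r)<.004]
print('outer face y=a(x-.65)+b(z-.132)+c',c,len(q),r.std())
def edge(A,z0,z1,y0,y1,x0,x1,q,w=.02):
    P=sel(A,x0,x1,y0,y1,z0,z1); b=[]
    for x in np.arange(x0,x1,w):
        s=P[(P[:,0]>=x)&(P[:,0]<x+w)]
        if len(s)>2:b.append((x+w/2,np.percentile(s[:,1],q)))
    b=np.array(b); f=np.polyfit(b[:,0]-.65,b[:,1],1); return f,np.round(b[:,1],3)
print('boxc right',edge(X,.13,.142,.035,.10,.63,.9,3))
print('boxc/b gap',edge(X,.13,.142,.17,.25,.63,.9,3))
print('boxb left',edge(X,.13,.142,.25,.33,.63,.9,97))
for A in(X,S):
    print('box right',edge(A,.124,.14,-.13,-.07,.52,.8,3))
    P=sel(A,.45,.7,-.09,-.0,.02,.12); print('front x',np.percentile(P[:,0],[1,5,20]))
for n,A in(('t',X),('s',S)):
  for k,(y0,y1) in dict(b=(.18,.3),c=(.05,.16)).items():
    P=sel(A,.55,.95,y0,y1,.13,.142); print(n,k,np.percentile(P[:,0],[1,5,95,99]))
  P=sel(A,.88,1,-.09,.02,.085,.1); print('back plate x',np.percentile(P[:,0],[5,50,95]) if len(P) else 0)
E
```

```text
outer face y=a(x-.65)+b(z-.132)+c [ 0.04153154 -0.08270461  0.02901086] 745 0.0003582387129941949
boxc right (array([0.03361988, 0.04409195]), array([0.042, 0.046, 0.046, 0.046, 0.046, 0.046, 0.047, 0.05 , 0.05 ,
       0.05 , 0.05 , 0.051, 0.051, 0.053]))
boxc/b gap (array([-0.05966452,  0.18294911]), array([0.185, 0.186, 0.186, 0.187, 0.17 , 0.171, 0.172, 0.172, 0.173,
       0.173, 0.171, 0.171, 0.172, 0.173]))
boxb left (array([0.03155413, 0.30866047]), array([0.307, 0.309, 0.31 , 0.31 , 0.311, 0.313, 0.313, 0.314, 0.312,
       0.313, 0.314, 0.315, 0.316, 0.317]))
box right (array([ 0.04066247, -0.0986729 ]), array([-0.104, -0.103, -0.101, -0.101, -0.101, -0.098, -0.099, -0.099,
       -0.096, -0.096, -0.096, -0.094, -0.094, -0.093]))
front x [0.50299753 0.50438706 0.54459962]
box right (array([ 0.04151097, -0.09713369]), array([-0.102, -0.101, -0.1  , -0.1  , -0.099, -0.098, -0.097, -0.096,
       -0.095, -0.095, -0.094, -0.093, -0.092, -0.091]))
front x [0.51186503 0.54132015 0.56834039]
t b [0.60732763 0.61877981 0.89851455 0.91246588]
t c [0.61066858 0.62248225 0.90240187 0.91614864]
back plate x [0.92209296 0.92544234 0.92887959]
s b [0.61012634 0.6226417  0.90323526 0.91607784]
s c [0.61432669 0.62659777 0.90906945 0.92000465]
back plate x [0.92570321 0.92823026 0.93109019]
```

Request:
move_arm(moves=[0, 0, 0, -4.5, 0, 0, 0.1415, 0, 0, 0, -4.5, 0, 0, 0.1415, 0, 0, 0, -4.5, 0, 0, 0, 0, -2.37, 3.56, 0, 0, 0, 0, 0, -2.37, 3.56, 0, 0, 0, 0, 0, -2.37, 3.56, 0, 0, 0, 0, 0, -2.37, 3.56, 0, 0, 0, 0, 0, -2.37, 3.56, 0, 0, 0, 0])

```text
clock: 0.9
tool_pos: [0.3263, -0.4556, 0.3692]
orientation: [180.0, -0.0, -177.7]
force: [1.3, 0.0, -0.1]
opening: 0.0293
gripper_force: 0.0
```

Request:
move_arm(moves=[0, -2.37, 3.55, 0, 0, 0, 0, 0, -2.37, 3.55, 0, 0, 0, 0, 0, -2.37, 3.55, 0, 0, 0, 0, 0, -2.37, 3.55, 0, 0, 0, 0, 0, -2.37, 3.55, 0, 0, 0, 0, 0, -2.37, 3.55, 0, 0, 0, 0, 0, -2.37, 3.55, 0, 0, 0, 0, 0, -2.37, 3.55, 0, 0, 0, 0])

```text
clock: 1.7
tool_pos: [0.5042, -0.1639, 0.3695]
orientation: [180.0, -0.0, -177.6]
force: [1.4, -0.6, -0.2]
opening: 0.0005
gripper_force: 0.0
```

Request:
move_arm(moves=[0, -2.37, 3.55, 0, 0, 0, 0, 0, -2.37, 3.55, 0, 0, 0, 0, 0, -2.37, 3.55, 0, 0, 0, 0, 0, -2.37, 3.55, 0, 0, 0, 0, 0, -2.37, 3.55, 0, 0, 0, 0, 0, -2.37, 3.55, 0, 0, 0, 0, 0, -2.37, 3.55, 0, 0, 0, 0, 0, 0, 0, 0, 0, 0, 0])

```text
clock: 2.5
tool_pos: [0.6608, 0.0934, 0.3665]
orientation: [-180.0, -0.2, -177.5]
force: [0.2, -0.5, -0.3]
opening: 0.0003
gripper_force: 0.0
```

Request:
move_arm(moves=[0, 0, 0, 4.2, 0, 0, 0, 0, 0, 0, 4.2, 0, 0, 0, 0, 0, 0, 4.1, 0, 0, 0, 0, 0, -1.5, 0, 0, 0, 0, 0, 0, -1.5, 0, 0, 0, 0, 0, 0, -1.0, 0, 0, 0, 0, 0, 0, -0.8, 0, 0, 0, 0, 0, 0, 0, 0, 0, 0, 0])

```text
clock: 3.3
tool_pos: [0.6619, 0.04, 0.2464]
orientation: [180.0, 0.1, -177.8]
force: [0.1, 0.4, -0.4]
opening: 0.0006
gripper_force: 0.0
```

Request:
move_arm(moves=[0, 0, -0.85, 0.16, 0, 0, 0, 0, 0, -0.85, 0.16, 0, 0, 0, 0, 0, -0.85, 0.16, 0, 0, 0, 0, 0, -0.79, 0.37, 0, 0, 0, 0, 0, -0.79, 0.37, 0, 0, 0, 0, 0, -0.79, 0.37, 0, 0, 0, 0, 0, 0, 0, 0, 0, 0])

```text
clock: 4.0
tool_pos: [0.6629, -0.0089, 0.2276]
orientation: [-180.0, -0.1, -177.7]
force: [0.3, -1.2, -0.3]
opening: 0.0005
gripper_force: 0.0
```

```bash
python3 - <<'E'
from h import *
p,d,X=snap('top')
cv2.imwrite('pics/t2.png',cv2.resize(p[40:230,180:400,::-1],None,fx=3,fy=3))
print(ctrl.get_obs()['force'])
E
```

```text
[0.07552556 0.7565663  1.26703506]
```

View pics/t2.png

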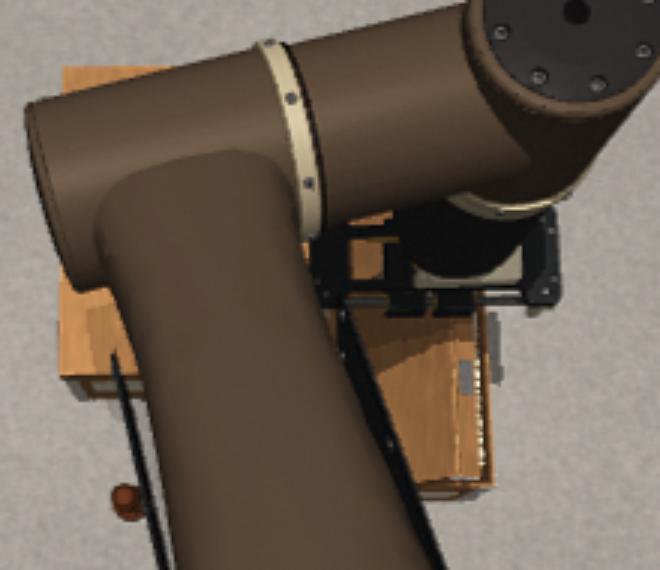

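The lid is leaning over at about 50°, following the finger; nothing else has moved. I'll continue down the arc.

Request:
move_arm(moves=[0, 0, -0.66, 0.66, 0, 0, 0, 0, 0, -0.66, 0.66, 0, 0, 0, 0, 0, -0.66, 0.66, 0, 0, 0, 0, 0, -0.5, 0.72, 0, 0, 0, 0, 0, -0.5, 0.72, 0, 0, 0, 0, 0, -0.5, 0.72, 0, 0, 0, 0, 0, 0, 0, 0, 0, 0])

```text
clock: 4.75
tool_pos: [0.664, -0.0432, 0.1856]
orientation: [-180.0, -0.1, -177.7]
force: [-0.4, -0.3, 0.5]
opening: 0.0003
gripper_force: 0.0
```

Request:
move_arm(moves=[0, 0, -0.34, 0.81, 0, 0, 0, 0, 0, -0.34, 0.81, 0, 0, 0, 0, 0, -0.15, 0.6, 0, 0, 0, 0, 0, -0.15, 0.6, 0, 0, 0, 0, 0, 0, 0.5, 0, 0, 0, 0, 0, 0, 0, 0, 0, 0])

```text
clock: 5.35
tool_pos: [0.6647, -0.0523, 0.1531]
orientation: [-180.0, -0.1, -177.7]
force: [-0.2, 0.2, 0.2]
opening: 0.0005
gripper_force: 0.0
```

Continue down gently until it presses.

Request:
move_arm(moves=[0, 0, 0, 0.3, 0, 0, 0, 0, 0, 0, 0.3, 0, 0, 0, 0, 0, 0, 0.2, 0, 0, 0, 0, 0, 0, 0, 0, 0, 0])

```text
clock: 5.75
tool_pos: [0.665, -0.0523, 0.1458]
orientation: [180.0, -0.0, -177.7]
force: [-0.5, 0.7, -0.5]
opening: 0.0008
gripper_force: 0.0
```

Request:
move_arm(moves=[0, 0, 0, 0.1, 0, 0, 0, 0, 0, 0, 0.1, 0, 0, 0, 0, 0, 0, 0, 0, 0, 0])

```text
clock: 6.05
tool_pos: [0.6652, -0.0523, 0.1444]
orientation: [-180.0, 0.0, -177.7]
force: [-0.2, -0.2, 2.5]
opening: 0.0007
gripper_force: 1.1
```

Request:
move_arm(moves=[0, 0, 0, 0.1, 0, 0, 0, 0, 0, 0, 0.1, 0, 0, 0, 0, 0, 0, 0, 0, 0, 0])

```text
clock: 6.35
tool_pos: [0.6652, -0.0523, 0.1441]
orientation: [-180.0, 0.1, -177.6]
force: [-5.5, 2.0, 13.0]
opening: 0.0004
gripper_force: 6.5
```

Request:
move_arm(moves=[0, 0, 0, -2, 0, 0, 0, 0, 0, 0, -4.5, 0, 0, 0, 0, 0, 0, -4.5, 0, 0, 0, 4, 4.5, 0.4, 0, 0, 0, 0, 4, 4.5, 0.4, 0, 0, 0, 0, 4, 4.5, 0.4, 0, 0, 0, 0, 4, 4.5, 0.4, 0, 0, 0, 0, 4, 4.5, 0.4, 0, 0, 0, 0])

```text
clock: 7.15
tool_pos: [0.4377, -0.0417, 0.2518]
orientation: [180.0, 0.0, -177.7]
force: [0.2, 0.8, 1.1]
opening: 0.0348
gripper_force: 0.0
```

Request:
move_arm(moves=[4, 0, 0, 0, 0, -0.131, 0, 4, 0, 0, 0, 0, -0.131, 0, 4, 0, 0, 0, 0, 0, 0])

```text
clock: 7.45
tool_pos: [0.4345, -0.0431, 0.25]
orientation: [179.9, 15.2, -177.6]
force: [-1.6, -0.2, -0.0]
opening: 0.0398
gripper_force: 0.0
```

```bash
python3 - <<'E'
from h import *
p,d,X=snap('scene','s3.png')
o=ctrl.get_obs();print(o['force'],o['tool_pos'],o['joint_pos'])
for u,v in [(260,250),(330,250),(370,250),(260,285),(330,285),(370,285),(330,235)]: print((u,v),np.round(X[v,u],4))
cv2.imwrite('pics/s3.png',cv2.resize(p[100:340,180:450,::-1],None,fx=2.4,fy=2.4))
E
```

```text
[ 0.34357929 -0.2263957   0.14775962] [ 0.43673165 -0.0422282   0.2516381 ] [  25.80993987  -13.87922213  -39.00545745    7.58078836  -51.18922995
 -117.44876221]
(260, 250) [ 0.536  -0.0126  0.1364]
(330, 250) [ 0.6963 -0.0071  0.1352]
(370, 250) [ 0.7863 -0.0055  0.1402]
(260, 285) [ 0.5382 -0.0919  0.137 ]
(330, 285) [ 0.6929 -0.0868  0.137 ]
(370, 285) [ 0.782  -0.0833  0.1339]
(330, 235) [0.6974 0.0282 0.1364]
```

View pics/s3.png

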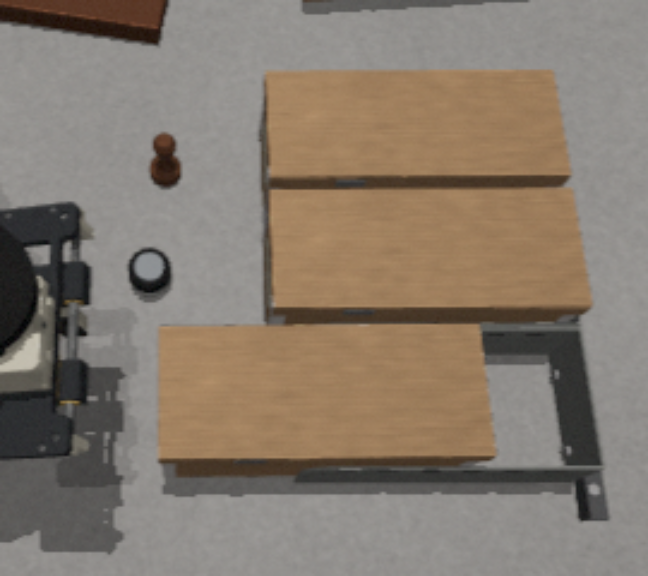

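The lid lies flat, at z about 0.136 on both its left and right sides. The box is still half out and the neighbours are undisturbed. Next, go down in front of it.

Request:
move_arm(moves=[4, 1.07, 0, 3.98, 0, 0, 0, 4, 1.07, 0, 3.98, 0, 0, 0, 4, 1.07, 0, 3.98, 0, 0, 0, 4, 1.07, 0, 3.98, 0, 0, 0, 4, 0, 0, 0, 0, 0, 0])

```text
clock: 8.0
tool_pos: [0.4366, -0.0431, 0.0827]
orientation: [-179.8, 14.4, -177.7]
force: [-1.0, -1.1, 0.0]
opening: 0.0401
gripper_force: 0.0
```

Request:
move_arm(moves=[4, -1.16, 0, 0.31, 0, 0, 0, 4, -1.16, 0, 0.31, 0, 0, 0, 4, -1.16, 0, 0.31, 0, 0, 0, 4, -0.58, 0, 0.155, 0, 0, 0, 4, -0.58, 0, 0.155, 0, 0, 0, 4, -0.58, 0, 0.155, 0, 0, 0, 4, -0.58, 0, 0.155, 0, 0, 0, 4, 0, 0, 0, 0, 0, 0])

```text
clock: 8.8
tool_pos: [0.4982, -0.04, 0.0867]
orientation: [-179.9, 14.8, -177.7]
force: [-3.5, -1.2, 2.1]
opening: 0.04
gripper_force: 1.9
```

Request:
move_arm(moves=[4, -0.58, 0, 0.16, 0, 0, 0, 4, -0.58, 0, 0.16, 0, 0, 0, 4, -0.58, 0, 0.16, 0, 0, 0, 4, -0.58, 0, 0.16, 0, 0, 0, 4, -0.58, 0, 0.16, 0, 0, 0, 4, -0.58, 0, 0.16, 0, 0, 0, 4, -0.58, 0, 0.16, 0, 0, 0, 4, -0.58, 0, 0.16, 0, 0, 0])

```text
clock: 9.6
tool_pos: [0.5439, -0.0389, 0.0859]
orientation: [-179.9, 14.7, -177.7]
force: [-15.9, -1.4, 13.8]
opening: 0.0399
gripper_force: 7.7
```

```bash
python3 - <<'E'
from h import *
p,d,X=snap('scene')
o=ctrl.get_obs();print(o['force'],o['tool_pos'])
cv2.imwrite('pics/s4.png',cv2.resize(p[100:340,180:450,::-1],None,fx=2.4,fy=2.4))
E
```

```text
[-3.47304972 -1.10385988 -0.80687315] [ 0.54542549 -0.03838352  0.08613024]
```

View pics/s4.png

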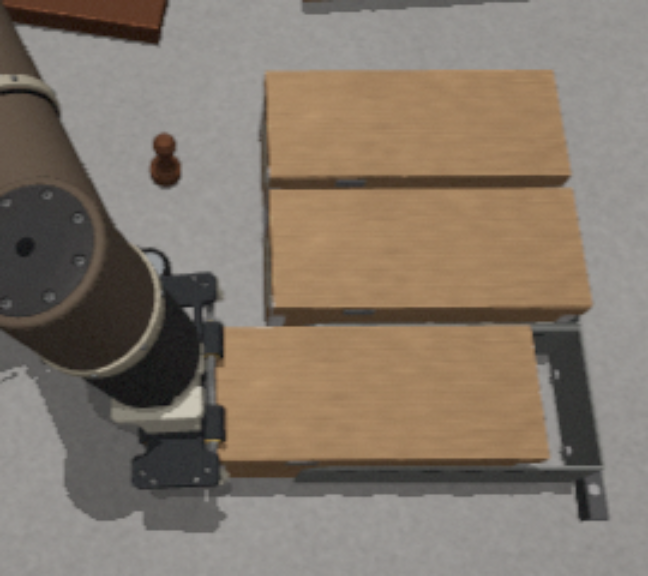

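The box is sliding straight in, with a gap of about 50 mm left to the back plate. Push on more slowly.

Request:
move_arm(moves=[4, -0.48, 0, 0.125, 0, 0, 0, 4, -0.48, 0, 0.125, 0, 0, 0, 4, -0.48, 0, 0.125, 0, 0, 0, 4, -0.48, 0, 0.125, 0, 0, 0, 4, -0.48, 0, 0.125, 0, 0, 0, 4, -0.48, 0, 0.125, 0, 0, 0, 4, -0.48, 0, 0.125, 0, 0, 0, 4, -0.48, 0, 0.125, 0, 0, 0])

```text
clock: 10.45
tool_pos: [0.5842, -0.0367, 0.0859]
orientation: [-179.9, 14.7, -177.7]
force: [-9.4, -0.9, 4.3]
opening: 0.0401
gripper_force: 4.5
```

Request:
move_arm(moves=[4, -0.29, 0, 0.075, 0, 0, 0, 4, -0.29, 0, 0.075, 0, 0, 0, 4, -0.29, 0, 0.075, 0, 0, 0, 4, -0.29, 0, 0.075, 0, 0, 0])

```text
clock: 10.85
tool_pos: [0.5962, -0.0361, 0.0859]
orientation: [-179.9, 14.7, -177.7]
force: [-8.0, -0.2, 3.3]
opening: 0.0397
gripper_force: 4.0
```

Request:
move_arm(moves=[4, -0.29, 0, 0.075, 0, 0, 0, 4, -0.29, 0, 0.075, 0, 0, 0, 4, -0.2, 0, 0.05, 0, 0, 0])

```text
clock: 11.15
tool_pos: [0.6044, -0.0357, 0.086]
orientation: [-179.9, 14.7, -177.7]
force: [-7.4, 0.1, 1.7]
opening: 0.0401
gripper_force: 3.6
```

Request:
move_arm(moves=[4, -0.2, 0, 0.05, 0, 0, 0, 4, -0.1, 0, 0.03, 0, 0, 0])

```text
clock: 11.35
tool_pos: [0.6075, -0.0356, 0.086]
orientation: [-179.9, 14.7, -177.7]
force: [-8.3, 0.9, 3.9]
opening: 0.0401
gripper_force: 4.0
```

Request:
move_arm(moves=[4, -0.19, 0, 0.05, 0, 0, 0, 4, -0.19, 0, 0.05, 0, 0, 0])

```text
clock: 11.55
tool_pos: [0.6099, -0.0357, 0.0858]
orientation: [-179.9, 14.6, -177.7]
force: [-25.7, 6.7, 18.9]
opening: 0.0401
gripper_force: 12.3
```

Request:
move_arm(moves=[4, -0.19, 0, 0.05, 0, 0, 0, 4, 0, 0, 0, 0, 0, 0])

```text
clock: 11.75
tool_pos: [0.6099, -0.0357, 0.0857]
orientation: [-179.9, 14.4, -177.8]
force: [-26.4, 5.8, 18.9]
opening: 0.0402
gripper_force: 12.8
```

It stopped at TCP x 0.610, as predicted, with the force rising to 26 N. Back off and check.

Request:
move_arm(moves=[4, 0.5, 0, -0.13, 0, 0, 0, 4, 1.93, 0, -0.52, 0, 0, 0, 4, 3.5, 0, -0.94, 0, 0, 0, 4, 3.5, 0, -0.94, 0, 0, 0, 4, -1, 0, -4, 0, 0, 0, 4, -1, 0, -4, 0, 0, 0, 4, -1, 0, -4, 0, 0, 0, 4, 4, 0, -1, 0, 0, 0])

```text
clock: 12.55
tool_pos: [0.482, -0.0381, 0.2177]
orientation: [179.9, 15.7, -177.6]
force: [-0.8, 1.3, 0.8]
opening: 0.0399
gripper_force: 0.0
```

Request:
move_arm(moves=[4, 4, 0, -1, 0, 0, 0, 4, 2, 0, -1, 0, 0, 0, 4, 0, 0, 0, 0, 0, 0])

```text
clock: 12.85
tool_pos: [0.41, -0.0431, 0.2148]
orientation: [179.9, 15.1, -177.7]
force: [0.5, -0.2, 0.5]
opening: 0.0402
gripper_force: 0.0
```

```bash
python3 - <<'E'
from h import *
p,d,X=snap('scene'); o=ctrl.get_obs();print(o['force'],o['tool_pos'])
cv2.imwrite('pics/s5.png',cv2.resize(p[100:340,180:450,::-1],None,fx=2.4,fy=2.4))
S=X.reshape(-1,3); 
for n,y0,y1 in(('b',.19,.29),('c',.06,.15),('open',-.08,.0)):
    m=(S[:,1]>y0)&(S[:,1]<y1)&(S[:,2]>.128)&(S[:,2]<.145)&(S[:,0]>.53)&(S[:,0]<.95); q=S[m]
    print(n,np.percentile(q[:,0],[0.3,1,99,99.7]),np.median(q[:,2]),np.polyfit(q[:,1],q[:,2],1))
E
```

```text
[ 0.61105813 -0.35883919 -0.05612658] [ 0.41157192 -0.04253863  0.21509165]
b [0.60960528 0.6101015  0.91639127 0.91901667] 0.13638224328443316 [0.00523947 0.13506254]
c [0.61208203 0.61431757 0.91994864 0.9221017 ] 0.13648097418791394 [-0.00042044  0.13651263]
open [0.6203396  0.62242604 0.92755584 0.9297662 ] 0.1365067780477418 [-0.00212201  0.13640494]
```

View pics/s5.png

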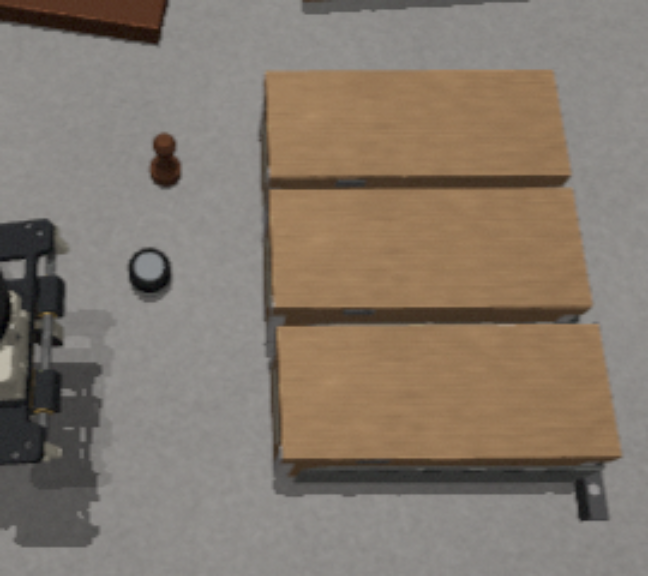

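The box now lines up with the two shut boxes: its front and back edges follow the rack's slope of about 5 mm per bay. Its lid is flat, the other things are where they were, and the robot is clear.

```bash
python3 -c "
from plant import ctrl; print(ctrl.close_job())"
```

```text
the job is handed in; nothing more can be done
None
```

The lid is fully shut and the box is home against the back plate; the shut boxes, stamp, magnifier and volume were not touched, and the job was handed in at about 13 s.

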